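# Isolate the junction box and hold its cover over the screw holes

### The job

Turn the isolator knob beside the open junction box clockwise until it clicks over into its off position, and only then pick up the loose cover plate, which has a bridge handle. Hold the cover still and level about a centimetre above the box, the same way round as the box, with its four holes straight above the four threaded holes and touching nothing but your gripper, so that a colleague can start the screws. Finish while still holding it there; do not put it down, and leave the knob off and the things lying around where they are.

Things in the scene. Friction and masses are not known exactly. Their poses are not given: they have to be found in the camera images.
- junction_unit: Fixed: steel base plate 150 (x) x 190 (y) x 6 mm with an open grey junction box (centre x 0, y +42 mm, rim 51 mm high) and a grey isolator housing (72 x 68 mm, centre x 0, y -58 mm, 56 mm high). Origin: centre of the underside, z up; yaw at most 0.3 rad. Box outline from above is stepped: 80 mm wide in y from x -65 to +25 mm, 48 mm wide from +25 to +65. Nothing in it stands above the rim.
- box_rim (a point): Centre of the box outline at rim height; axes as the unit. Threaded holes (8 mm, flush with the rim) at x, y (-53, +28), (-53, -28), (+53, -12), (+53, +12) mm from here. When the cover hovers rightly, its origin is about 10 mm above this point and its axes are parallel to these.
- isolator (a joint): Isolator knob: 0 = on (as found, at most 0.1), 1.2 rad = off; grows clockwise seen from above. A sprung detent resists (up to 0.15 N m) as far as the hump at 0.6 rad, then snaps the knob on to its stop at 1.2, where it stays when released. At 0 the knob's bar lies along the unit's x, its white mark at the bar's -x end.
- isolator_grip (a point): Point on the knob's vertical axis at gripping height, 91 mm above the worktop; turns with the knob, its x along the bar. The upright bar is 42 mm long, 14 mm thick; its top is 7 mm above this point; a round skirt of 44 mm diameter lies 23 mm below it.
- cover: Loose bare aluminium cover plate, 4 mm thick, about 0.25 kg, lying flat beside the unit, yaw at most 0.8 rad. Outline as the box: 80 mm wide in y from x -65 to +25 mm, 48 mm wide from +25 to +65. Four 9 mm through holes at (-53, +28), (-53, -28), (+53, -12), (+53, +12) mm. Origin: centre of the outline, on the underside, z up. A steel bridge handle stands on top.
- cover_handle (a point): Middle of the handle's bar, at x -6, y 0, z +27 mm in the cover's frame (over its centre of mass); axes as the cover. The bar is 60 mm long along x, 12 mm thick in y, and spans 19 to 35 mm above the cover's underside.
- cover_hole_a (a point): Lower mouth of the cover's hole at (-53, +28) mm.
- cover_hole_b (a point): Lower mouth of the cover's hole at (+53, -12) mm, at the other corner.
- box_hole_a (a point): Mouth, at rim height, of the threaded hole that belongs under cover_hole_a.
- box_hole_b (a point): Mouth, at rim height, of the threaded hole that belongs under cover_hole_b.
- tape_roll: Bystander: white roll of tape lying flat, 60 mm wide, 13 mm high; origin at the centre of its underside.
- grease_tube: Bystander: white tube with a blue cap, 102 x 33 x 35 mm, lying; origin at the centre of its underside.
- spanner: Bystander: flat steel spanner, 139 mm long, 8 mm high; origin at the centre of its underside.
- amber_bottle: Bystander: upright brown bottle with a black cap, 48 mm across, 102 mm high; origin at the centre of its underside.

How it is judged:
On the way, in this order (a step that is already met when the one before it is completed fails the run):
1. the isolator knob has clicked over to off, the cover not yet lifted (value of joint isolator above 1 rad and height (world z) of cover below 0.015 m), for 0.2 s.
2. the cover is lifted off the worktop (height (world z) of cover above 0.03 m), for 0.2 s.
At the end, for the whole second after the job is handed in: The knob is off (above 1.0 rad) and the gripper holds the cover still: each hole within 4 mm horizontally of its own threaded hole, underside 4 to 20 mm above the box's rim, tilted less than 0.07 rad (4 degrees), not touching the unit (value of joint isolator above 1 rad and horizontal distance between cover_hole_a and box_hole_a below 0.004 m and horizontal distance between cover_hole_b and box_hole_b below 0.004 m and z of cover_hole_a in the frame of junction_unit between 0.055 and 0.071 m and z of cover_hole_b in the frame of junction_unit between 0.055 and 0.071 m and angle between cover's own z axis and vertical below 0.07 rad and contact force between cover and junction_unit below 0.1 N and contact force between cover and the fingers above 1 N and linear speed of cover below 0.02 m/s and angular speed of cover below 0.2 rad/s); the arm keeps its last pose, push and grip.
It fails at once if the tape roll is moved more than 3 cm (distance of tape_roll from where it was at the start of the episode above 0.03 m).
It fails at once if the grease tube is moved more than 3 cm (distance of grease_tube from where it was at the start of the episode above 0.03 m).
It fails at once if the spanner is moved more than 3 cm (distance of spanner from where it was at the start of the episode above 0.03 m).
It fails at once if the amber bottle is moved more than 3 cm (distance of amber_bottle from where it was at the start of the episode above 0.03 m).
It also fails if it takes over 51 s, if anything falls off the work surface, if the arm or the gripper's body presses on something with over 40 N, if the wrist force passes 120 N, or if a joint passes its speed limit or range.

### The arm

A 6-joint arm with a two-finger parallel gripper is mounted at the origin on a cart in front of the work surface, level with it; the furniture and walls round the work are solid. World frame = base frame: x ahead of the robot, y to its left, z up, the work surface at z = 0. Lengths are in m, angles in rad, forces in N, time in s.
With the tool pointing down it reaches from about 0.375 to 0.975 m from the base axis. Payload 3.8 kg.
Tool frame: the origin (TCP) lies between the finger pads; the fingertips stand 19 mm ahead of it and the grasp point (between the pads) is the TCP (manip.tcp_to_tips is the distance from the TCP to the fingertips, in m); z points along the fingers, y is the line along which they close (so a half turn about z gives the same grasp; the last joint's range is limited). The gripper opens to 88 mm and grips with 3 to 60 N. Pads are 18 mm wide; open, the fingers measure 123 mm over their backs; the gripper's body (75 mm by 187 mm) begins 45 mm behind the grasp point.
Start: joints at [1.169, 0.264, 1.604, -0, 1.274, -0.037], TCP at [0.241, 0.631, 0.258] pointing down, gripper open.
Joint ranges: [-2.63, 2.63], [-0.94, 2.18], [0.31, 2.57], [-1.31, 4.45], [0, 2.66], [-2.55, 2.55]. Speed limits (rad/s): [2.57, 2.57, 3.14, 3.14, 3.14, 3.14].

### API

Orientations are given as a unit quaternion [x, y, z, w].
In Python, from plant import manip, grab_frame gives the robot as it stands (manip), with the cameras as plain functions.
- The arm moves only by the tool jog_arm, called after "Call:" by a JSON object that holds its "fn" and its "kwargs", one argument or row to a line. Schema: {"type":"object","properties":{"rows":{"type":"array","items":{"type":"object","properties":{"xyz":{"type":"array","items":{"type":"number"},"minItems":3,"maxItems":3},"turn_vec":{"type":"array","items":{"type":"number"},"minItems":3,"maxItems":3}},"additionalProperties":false},"minItems":1,"maxItems":10},"finger_gap":{"type":"number"},"squeeze":{"type":"number"},"only":{"type":"string"},"quiet":{"type":"boolean"},"lines":{"type":"string"}},"required":["rows"],"additionalProperties":false}. rows is a list of rows, 1 to 10 of them, each an object with the fields xyz (a list: dx, dy, dz in shares of the most that a row can go, 1 being 50 mm), turn_vec (a list: a rotation vector rx, ry, rz in parts of the range, where 1.0 means pi rad); a field left out counts as zero; each row shifts and turns the commanded pose from where the row before left it, along the tool's axes as they then stand; what a row does not reach is not made up. A row lasts 1/10 s, in which the tool goes at most 0.05 m and 0.15 rad, less where a joint would pass 70% of its speed; a pose out of reach is approached as far as the arm can. finger_gap is the finger opening in m, set as the call begins (left out keeps the last). The fingers move at their own pace and stop on an object; squeeze is the grip in N (left out, the last holds). Time passes only in rows, so rows that do not move let the fingers close. The tool returns the time, the measured TCP pose, the force, the opening and the grip force at its end. only (a regular expression) keeps the lines of the reply that match it, lines (a string "A,B") keeps lines A to B, and quiet returns only ok. Shift and turn numbers lie between -1 and 1, and a call with a number outside is refused. Input that does not fit is refused with a message, and nothing moves.
- manip.sense(): the state, without advancing time (a new reading comes with each control period).
- grab_frame(name): name is "scene" or "top"; returns a dict with "frame" (400x640x3 uint8, red, green, blue), "intrinsics" (3x3 intrinsics, pixels), "rvec" (rotation vector, rad) and "tvec" (3), from world to camera coordinates, as OpenCV has them. Camera axes: x right, y down, z forward; pixel columns grow to the right and rows downward; lengths in m; the calibration is good to about 2 mm. A picture is of the moment at which its call begins. There is no depth.
- manip.hand_in(): hands the job in; it is judged then, once.
The state is a dict: "t": time; "joint_positions": joint angles; "joint_vel": joint speeds; "effort": joint torques, N m; "tool_pos": TCP position; "tcp_rot": TCP orientation; "contact_force": force on the tool from outside, world axes, zero at the start; "ft_torque": the same for the moment, N m; "width": finger opening in m; "gripper_force": force on a finger pad.
Only numpy, scipy, OpenCV 4.12 (cv2) and the standard library are available. Lean on these libraries where they do the work, as an engineer would, in place of code of your own. Each camera call takes 0.05 s, during which the arm holds its last target. There are 200 camera calls.

## Working session

There is one attempt and no reset: what is moved stays moved. The work goes in short steps, Python scripts to look and compute and a tool call to move; the robot and the scene stay as the last step left them, time stands still between calls to the robot, and variables do not carry over. Pictures are saved under pics/ and viewed, at most 10 in all, crops included, and the job is handed in when it is done.

```bash
ls; mkdir -p pics
```

Run:
```python
from plant import manip, grab_frame
import cv2,numpy as np
for n in("scene","top"):
    f=grab_frame(n); cv2.imwrite(f"pics/{n}0.png",f["frame"][:,:,::-1]); np.savez(f"{n}0.npz",**f)
    R=cv2.Rodrigues(np.array(f["rvec"]))[0]; print(n,f["intrinsics"],-R.T@np.array(f["tvec"]).ravel(),R)
print(manip.sense())
```

```text
pics
plant.py
scene [[419.9877409    0.         319.21567567]
 [  0.         419.9877409  198.44567736]
 [  0.           0.           1.        ]] [-0.33010288  0.85419304  0.63497306] [[-0.60828231 -0.79327526 -0.0265892 ]
 [-0.34904409  0.29743255 -0.88865184]
 [ 0.71285402 -0.5312704  -0.457811  ]]
top [[393.43029024   0.         330.06503349]
 [  0.         393.43029024 197.03416738]
 [  0.           0.           1.        ]] [0.24542993 0.20005803 1.00551616] [[ 0.15471785 -0.98793298 -0.00712875]
 [-0.95532299 -0.1477638  -0.25597625]
 [ 0.25183401  0.04641435 -0.96665678]]
{'t': 0.1, 'joint_positions': array([ 1.16911514e+00,  2.64666572e-01,  1.60522622e+00,  9.54582598e-06,
        1.27370689e+00, -3.69236157e-02]), 'joint_vel': array([-0.00165483, -0.0021632 , -0.0029084 ,  0.00098682,  0.00175496,
        0.0001442 ]), 'effort': array([ 4.18617483e-04, -5.03617859e+01, -3.58068895e+01,  7.31151318e-02,
        2.33818410e-02, -8.81260462e-05]), 'tool_pos': array([0.24056621, 0.63003206, 0.25652611]), 'tcp_rot': array([ 1.81370704e-01,  9.83414287e-01, -9.78489283e-04, -2.22766965e-04]), 'contact_force': array([ 0.26570532,  0.17235886, -0.13985516]), 'ft_torque': array([-0.00655884,  0.02412486,  0.00646462]), 'gripper_force': 0.0, 'width': 0.08810167000566599}
```

View pics/scene0.png

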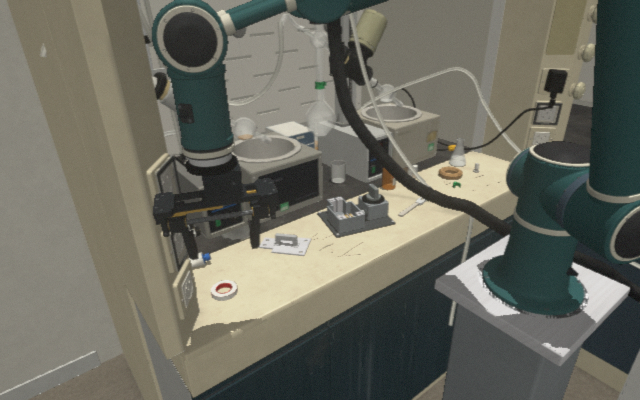

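View pics/top0.png

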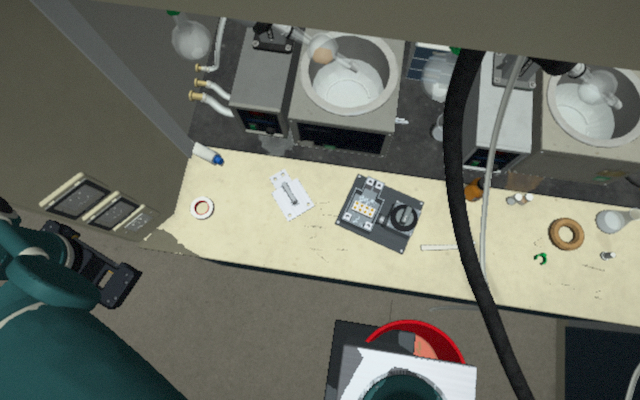

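The scene view shows the unit at about (357,212), the cover at (287,243), the tape at (223,289) and the tube at (205,260). The top view shows the unit at (380,212), the cover at (290,193), the tape at (202,207), the tube at (207,154), the spanner at (437,247) and the bottle at (473,188). I'll enlarge both.

Run:
```python
import cv2
a=cv2.imread("pics/top0.png")[160:260,262:432]; b=cv2.imread("pics/scene0.png")[180:260,255:405]
cv2.imwrite("pics/topc.png",cv2.resize(a,None,fx=4.7,fy=4.7,interpolation=cv2.INTER_CUBIC))
cv2.imwrite("pics/scenec.png",cv2.resize(b,None,fx=5,fy=5,interpolation=cv2.INTER_CUBIC))
```

```text
(no output)
```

View pics/topc.png

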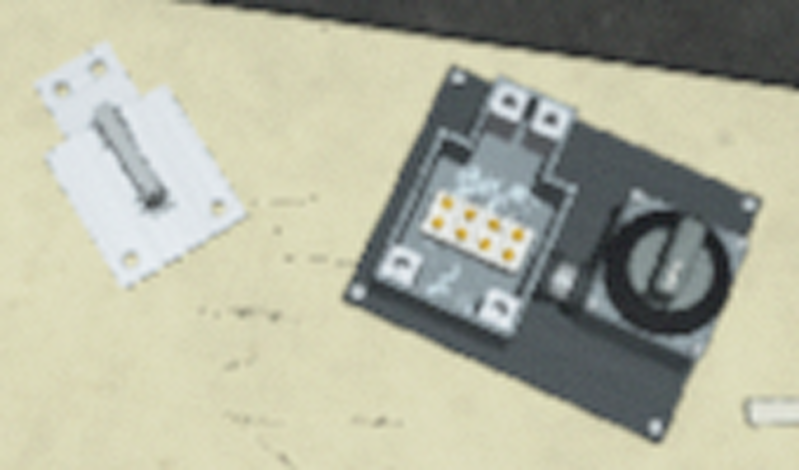

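View pics/scenec.png

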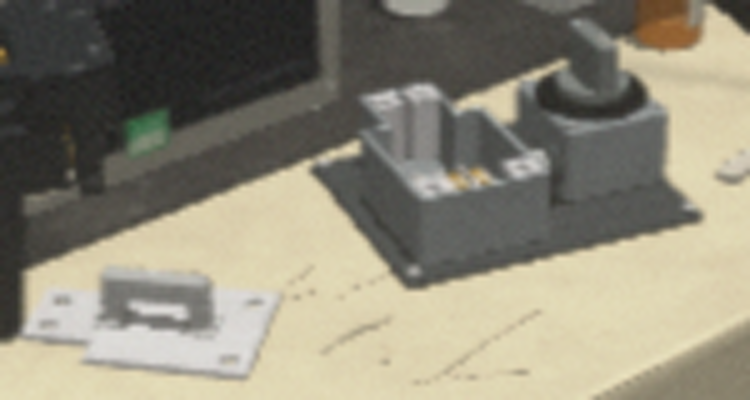

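The top crop shows the box holes near crop (510,104), (551,121), (402,264) and (499,309). The cover holes are near (61,88), (99,66), (130,259) and (218,207), and the knob bar runs from about (690,225) to (665,300). The scene crop shows the same features, except one cover hole behind the handle. Next I measure.

Create h.py:
```python
import cv2,numpy as np
def load(n):
    f=np.load(n); R=cv2.Rodrigues(f["rvec"])[0]; t=f["tvec"].ravel()
    return dict(img=f["frame"],g=cv2.cvtColor(f["frame"],cv2.COLOR_RGB2GRAY).astype(float),K=f["intrinsics"],R=R,t=t,C=-R.T@t,rvec=f["rvec"])
def ray(c,uv):
    d=c["R"].T@np.linalg.inv(c["K"])@np.r_[uv,1]; return d/np.linalg.norm(d)
def plane(c,uv,z):
    d=ray(c,uv); return c["C"]+d*(z-c["C"][2])/d[2]
def tri(ca,a,cb,b):
    da,db=ray(ca,a),ray(cb,b)
    s=np.linalg.lstsq(np.c_[da,-db],cb["C"]-ca["C"],rcond=None)[0]
    p,q=ca["C"]+s[0]*da,cb["C"]+s[1]*db; return (p+q)/2,np.linalg.norm(p-q)
def proj(c,p): return cv2.projectPoints(np.array(p,float).reshape(-1,3),c["rvec"],c["t"],c["K"],None)[0].reshape(-1,2)
def blob(c,uv,r=2.5,dark=True,k=4):
    "weighted centroid of the dark (or bright) spot near uv"
    g=c["g"] if dark else 255-c["g"]; n=int(2*r*k)+1
    p=cv2.getRectSubPix(g.astype(np.float32),(int(2*r)+1,)*2,tuple(map(float,uv)))
    h=p.shape[0]//2; yy,xx=np.mgrid[-h:h+1,-h:h+1]
    w=np.clip(np.percentile(p,60)-p,0,None); return np.array(uv)+[(w*xx).sum()/w.sum(),(w*yy).sum()/w.sum()]
def spot(c,uv,**k):
    for _ in range(4): uv=blob(c,uv,**k)
    return uv
def fit(loc,P):
    "rigid 2D fit -> origin, yaw, residuals"
    loc,P=np.array(loc,float)[:,:2],np.array(P)[:,:2]; a,b=loc-loc.mean(0),P-P.mean(0)
    y=np.arctan2((a[:,0]*b[:,1]-a[:,1]*b[:,0]).sum(),(a*b).sum()); c,s=np.cos(y),np.sin(y); R=np.array([[c,-s],[s,c]])
    o=P.mean(0)-R@loc.mean(0); return o,y,np.linalg.norm(P-(o+loc@R.T),axis=1)
H=np.array([(-.053,.028),(-.053,-.028),(.053,-.012),(.053,.012)])
```

Run:
```python
from h import *
np.set_printoptions(precision=4,suppress=True)
T,S=load("top0.npz"),load("scene0.npz")
ct=lambda p:np.array(p)/4.7+[262,160]-.4
cs=lambda p:np.array(p)/5+[255,180]-.4
# order: (-53,+28) left-near,( -53,-28),(53,-12),(53,12)
bt=[spot(T,ct(p)) for p in((402,264),(499,309),(551,121),(510,104))]
cv=[spot(T,ct(p)) for p in((130,259),(218,207),(99,66),(61,88))]
print("bt",np.array(bt),"\ncv",np.array(cv))
for nm,px,z in(("box",bt,.051),("cover",cv,.004)):
    P=[plane(T,u,z) for u in px]; print(nm,np.array(P)[:,:2].tolist(),*fit(H,P))
bs=[spot(S,cs(p)) for p in((432,186),(522,165),(420,93),(385,100))]
cc=[spot(S,cs(p)) for p in((228,360),(255,302),(62,300))]
print("bs",np.array(bs),"\ncc",np.array(cc))
for a,b in zip(bt,bs):print("box tri",*tri(T,a,S,b))
for a,b in zip([cv[0],cv[1],cv[3]],cc):print("cov tri",*tri(T,a,S,b))
sc=[spot(T,ct(p),dark=False) for p in((357,291),(655,427),(750,204),(458,77))]
P=[plane(T,u,.007) for u in sc];print("screws",np.array(sc),np.array(P)); 
print(fit([(-.067,.087),(-.067,-.087),(.067,-.087),(.067,.087)],P))
```

```text
Traceback (most recent call last):
  File "h.py", line 21, in spot
    for _ in range(4): uv=blob(c,uv,**k)
                          ~~~~^^^^^^^^^^
  File "h.py", line 19, in blob
    w=np.clip(np.percentile(p,60)-p,0,None); return np.array(uv)+[(w*xx).sum()/w.sum(),(w*yy).sum()/w.sum()]
                                                                   ~^~~
ValueError: operands could not be broadcast together with shapes (6,6) (7,7)
```

```bash
sed -i 's/(int(2\*r)+1,)\*2/(2*int(r)+1,)*2/; s/; n=int(2\*r\*k)+1//; s/,k=4)/)/' h.py
```

Create m.py:
```python
from h import *
np.set_printoptions(precision=4,suppress=True)
T,S=load("top0.npz"),load("scene0.npz")
ct=lambda p:np.array(p)/4.7+[262,160]-.4
cs=lambda p:np.array(p)/5+[255,180]-.4
bt=[spot(T,ct(p)) for p in((402,264),(499,309),(551,121),(510,104))]
cv=[spot(T,ct(p)) for p in((130,259),(218,207),(99,66),(61,88))]
print("bt",np.array(bt),"\ncv",np.array(cv))
for nm,px,z in(("box",bt,.051),("cover",cv,.004)):
    P=[plane(T,u,z) for u in px]; print(nm,np.array(P)[:,:2].tolist(),*fit(H,P))
bs=[spot(S,cs(p)) for p in((432,186),(522,165),(420,93),(385,100))]
cc=[spot(S,cs(p)) for p in((228,360),(255,302),(62,300))]
print("bs",np.array(bs),"\ncc",np.array(cc))
for a,b in zip(bt,bs):print("box tri",*tri(T,a,S,b))
for a,b in zip([cv[0],cv[1],cv[3]],cc):print("cov tri",*tri(T,a,S,b))
sc=[spot(T,ct(p),dark=False) for p in((357,291),(655,427),(750,204),(458,77))]
P=[plane(T,u,.007) for u in sc];print("screws",np.array(sc),np.array(P)); 
print(fit([(-.067,.087),(-.067,-.087),(.067,-.087),(.067,.087)],P))
```

```bash
python3 m.py
```

```text
bt [[346.8616 215.2874]
 [368.3308 224.7946]
 [378.6144 184.8626]
 [369.9144 181.1077]] 
cv [[288.9909 214.2459]
 [307.7063 203.3602]
 [282.1845 173.383 ]
 [274.516  177.9956]]
box [[0.45422679429077395, 0.19750439708330433], [0.43865026321464007, 0.1418423249606521], [0.5443137942599892, 0.12950978487688128], [0.5508074079766608, 0.1525137106438745]] [0.497  0.1553] -0.27575522054181795 [0.001  0.001  0.0004 0.0005]
cover [[0.44416085027339824, 0.346722285921483], [0.48041911439738705, 0.3034567757610814], [0.5514846257958761, 0.38502725749643574], [0.5356299929478401, 0.40288272056326524]] [0.5029 0.3595] 0.7028260667295836 [0.0002 0.0005 0.0005 0.0001]
bs [[341.5398 221.6681]
 [356.0915 209.2085]
 [337.743  194.396 ]
 [330.5466 194.9829]] 
cc [[299.8062 253.8869]
 [305.4089 240.1022]
 [266.9408 239.5748]]
box tri [0.4562 0.1955 0.0324] 0.005673577008163524
box tri [0.4401 0.1456 0.0603] 0.009142476413756548
box tri [0.5417 0.1319 0.0641] 0.004046462711813082
box tri [0.5472 0.1549 0.0675] 0.004556866217126159
cov tri [ 0.4452  0.3473 -0.0046] 0.0019152261025529448
cov tri [0.4801 0.303  0.003 ] 0.0014417044438141118
cov tri [0.529  0.3975 0.0203] 0.005271586451558681
screws [[335.6052 220.3088]
 [402.4156 251.3913]
 [425.3846 202.9941]
 [359.9947 171.7455]] [[ 0.4463  0.2242  0.007 ]
 [ 0.393   0.0451  0.007 ]
 [ 0.5277 -0.0004  0.007 ]
 [ 0.5868  0.1798  0.007 ]]
(array([0.4884, 0.1122]), np.float64(-0.3077184191654587), array([0.01  , 0.0069, 0.0095, 0.0096]))
```

Create m2.py:
```python
from h import *
np.set_printoptions(precision=4,suppress=True)
T,S=load("top0.npz"),load("scene0.npz")
def W(o,y,l,z): c,s=np.cos(y),np.sin(y); return np.c_[o+np.array(l)@np.array([[c,s],[-s,c]]),np.full(len(l),z)]
for nm,o,y,z,tp in (("box",[.497,.1553],-.2758,.051,[[346.86,215.29],[368.33,224.79],[378.61,184.86],[369.91,181.11]]),("cov",[.5029,.3595],.7028,.004,[[288.99,214.25],[307.71,203.36],[282.18,173.38],[274.52,178]])):
    pr=proj(S,W(o,y,H,z))
    for u,t in zip(pr,tp):
        b=blob(S,u,r=2); b=blob(S,b,r=1); print(nm,u,b,b-u,*tri(T,t,S,b))
```

```bash
python3 m2.py
```

Run:
```python
import cv2
b=cv2.imread("pics/scene0.png")[185:260,255:375]
cv2.imwrite("pics/sc8.png",cv2.resize(b,None,fx=6.6,fy=6.6,interpolation=cv2.INTER_NEAREST))
```

```text
box [340.7951 216.2495] [341.5827 217.1649] [0.7876 0.9154] [0.4535 0.1962 0.0483] 0.003603188904989349
box [358.7858 212.2166] [357.7344 210.3525] [-1.0514 -1.8642] [0.439  0.1436 0.0568] 0.004109385045277471
box [338.4384 197.7852] [338.0812 195.9598] [-0.3572 -1.8253] [0.5429 0.1308 0.0582] 0.0021943050788383227
box [331.172  199.3001] [330.4654 197.3132] [-0.7066 -1.9869] [0.5497 0.1541 0.0586] 0.003471439699782555
cov [299.6796 251.169 ] [300.1361 251.4316] [0.4566 0.2626] [0.4438 0.3463 0.0035] 0.0012755318909274573
cov [304.8013 239.78  ] [305.381  239.9989] [0.5797 0.2189] [0.4801 0.303  0.0033] 0.0012974200849632496
cov [266.3892 239.2974] [266.8733 239.556 ] [0.484  0.2586] [0.5509 0.3843 0.0035] 0.0020471022559539163
cov [263.5646 244.0201] [263.9312 244.3711] [0.3666 0.351 ] [0.5355 0.4026 0.003 ] 0.0012184155325809512
```

View pics/sc8.png

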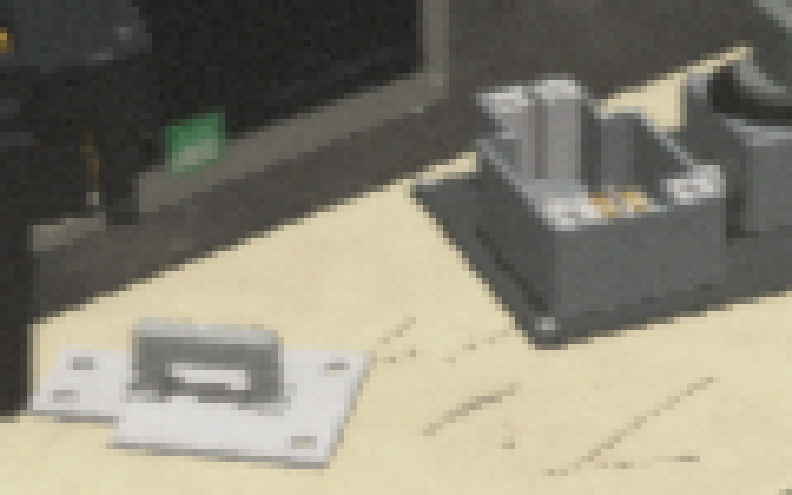

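The enlargement shows the scene-view box holes near (341.4,217.3), (360,213), (338.3,198.6) and (332,200.2). That is within 1 px of the projected top-view fit at 51 mm, so the box and cover heights agree. Next come the knob, the handle, the bystanders, and the black hose hanging across the views.

Create m3.py:
```python
from h import *
np.set_printoptions(precision=4,suppress=True)
T,S=load("top0.npz"),load("scene0.npz")
ct=lambda p:np.array(p)/4.7+[262,160]-.4
c8=lambda p:np.array(p)/6.6+[255,185]-.4
cs=lambda p:np.array(p)/5+[255,180]-.4
for a,b in (((402,264),(570,213)),((499,309),(693,185)),((551,121),(550,90)),((510,104),(508,100))): print("box",*tri(T,ct(a),S,c8(b)))
for a,b in (((152,200),(280,328)),((105,108),(140,325))): print("handle",*tri(T,ct(a),S,c8(b)))
ka,kb=ct((692,222)),ct((667,300)); A,B=plane(T,ka,.098),plane(T,kb,.098)
print("knob",A,B,(A+B)/2,np.linalg.norm(A-B),np.arctan2(*(A-B)[1::-1]))
print("knob tri",tri(T,(ka+kb)/2,S,cs((595,43))))
# skirt: dark pixels near the knob
g=T["g"]; m=np.zeros(g.shape,np.uint8); m[200:236,385:422]=(g[200:236,385:422]<45)*255
c=max(cv2.findContours(m,0,1)[0],key=cv2.contourArea); e=cv2.fitEllipse(cv2.convexHull(c)); print("skirt",e,plane(T,e[0],.068))
print("expect axis",[.4698,.0591])
for n,p,z in(("tape",(202,207),.0),("tube",(207,154),.0),("spanner L",(421,247),0),("bottle",(473,188),.0)): print(n,plane(T,p,z))
ht=np.array([(470,60),(457,100),(452,140),(457,180),(470,230),(485,270),(500,330),(525,390)],float)
hs=np.array([(335,25),(340,70),(352,110),(375,150),(410,185),(450,208),(480,223),(505,238)],float)
d=lambda h:np.array([h[i]+(h[i+1]-h[i])*k/20 for i in range(len(h)-1) for k in range(20)])
hs=d(hs)
for t in ht:
    r=[tri(T,t,S,s) for s in hs]; i=int(np.argmin([x[1] for x in r])); print("hose",t,hs[i],*r[i])
```

```bash
python3 m3.py
```

```text
box [0.4534 0.1965 0.0491] 0.00039814395104057404
box [0.4366 0.1424 0.0504] 0.0016670727841854528
box [0.5447 0.1296 0.0493] 0.00273089446181242
box [0.5498 0.1519 0.0498] 0.0003635585683184389
handle [0.47   0.3349 0.0394] 0.00034915545793402195
handle [0.5194 0.371  0.0315] 0.0005693321963694095
knob [0.4867 0.0556 0.098 ] [0.445  0.0638 0.098 ] [0.4658 0.0597 0.098 ] 0.04245460871913989 -0.19271175060496498
knob tri (array([0.4677, 0.0583, 0.0893]), np.float64(0.0003056674922589564))
skirt ((399.73211669921875, 215.08856201171875), (19.944936752319336, 22.66355323791504), 77.8106918334961) [0.4707 0.0706 0.068 ]
expect axis [0.4698, 0.0591]
tape [0.429  0.5773 0.    ]
tube [0.5761 0.5991 0.    ]
spanner L [ 0.4125 -0.0016  0.    ]
bottle [ 0.5898 -0.1226  0.    ]
hose [470.  60.] [338.25  54.25] [0.6507 0.0392 0.4476] 0.000564456115093188
hose [457. 100.] [344.8  86. ] [0.6293 0.0317 0.3586] 0.0003826258873593372
hose [452. 140.] [357.75 120.  ] [0.5968 0.0084 0.2575] 0.00108899408868235
hose [457. 180.] [376.75 151.75] [ 0.5507 -0.0347  0.1564] 0.002838623976766856
hose [470. 230.] [412.   186.15] [ 0.4642 -0.1085  0.0452] 0.0029279931413469765
hose [485. 270.] [444.   204.55] [ 0.3795 -0.1699 -0.0085] 0.0030264224063282666
hose [500. 330.] [491.25 229.75] [ 0.2414 -0.2353 -0.0637] 0.00047730894809177514
hose [525. 390.] [503.75 237.25] [ 0.1526 -0.2516 -0.0408] 0.10660850747750202
```

The handle's top triangulates to about 35 mm and the box rim to about 50 mm, as the text says. The knob bar is 42 mm long at the expected axis. The hose runs (0.60,0.01,0.26) → (0.55,-0.03,0.16), so it stays clear of the gripper if I turn only past the hump. I'll move over the knob now.

Careful with the scale: shifts go in shares of 50 mm and turns go in shares of pi rad. That gives: -0.035 m is -0.7, -0.032 m is -0.64.

Call:
{"fn": "jog_arm", "kwargs": {
  "rows": [
    {"xyz":[-0.64,-0.7,0]},
    {"xyz":[-0.64,-0.7,0]},
    {"xyz":[-0.64,-0.7,0]},
    {"xyz":[-0.64,-0.7,0]},
    {"xyz":[-0.64,-0.7,0]},
    {"xyz":[-0.64,-0.7,0]},
    {"xyz":[-0.64,-0.7,0]},
    {"xyz":[-0.64,-0.7,0]},
    {"xyz":[-0.64,-0.7,0]},
    {"xyz":[-0.64,-0.7,0]}
  ],
  "finger_gap": 0.088
}}

```text
t: 1.1
tool_pos: [0.4149, 0.1876, 0.2575]
tcp_rot: [0.181, 0.983, -0.0, -0.0]
contact_force: [1.0, -0.3, 0.3]
width: 0.0881
gripper_force: 0.0
```

Call:
{"fn": "jog_arm", "kwargs": {
  "rows": [
    {"xyz":[-0.64,-0.7,0]},
    {"xyz":[-0.64,-0.7,0]},
    {"xyz":[-0.64,-0.62,0]},
    {"xyz":[0,0,0.6],"turn_vec":[0,0,-0.021]},
    {"xyz":[0,0,0.6]},
    {},
    {}
  ]
}}

```text
t: 1.8
tool_pos: [0.4679, 0.0608, 0.1973]
tcp_rot: [0.149, 0.989, -0.0, -0.001]
contact_force: [1.0, 0.4, 1.2]
width: 0.0878
gripper_force: 0.0
```

Create go.py:
```python
import sys,numpy as np
from scipy.spatial.transform import Rotation as R
from plant import manip, grab_frame
s=manip.sense(); a=list(map(float,sys.argv[1:5])) # target x y z, angle of tool y
q=R.from_quat(s["tcp_rot"]); y=a[3]; ty=np.array([np.cos(y),np.sin(y),0]); tz=np.array([0,0,-1.])
G=R.from_matrix(np.c_[np.cross(ty,tz),ty,tz])
np.set_printoptions(precision=4,suppress=True)
print("d tool",q.inv().apply(np.array(a[:3])-s["tool_pos"]),"rot",(q.inv()*G).as_rotvec(),"pos",s["tool_pos"],"w",s["width"],"F",s["contact_force"],s["ft_torque"],"j",s["joint_positions"],"t",s["t"])
```

```bash
python3 go.py .4698 .0591 .091 1.271
```

```text
d tool [-0.0026 -0.001   0.1063] rot [-0.0008 -0.002   0.0008] pos [0.4679 0.0608 0.1973] w 0.08782757801396916 F [1.0026 0.4403 1.1723] [ 0.0648 -0.0217 -0.0081] j [ 0.0764 -0.0767  2.09    0.      1.1304 -1.1954] t 1.8
```

Scaled: 0.03 m is 0.6, 0.016 m is 0.32.

Call:
{"fn": "jog_arm", "kwargs": {
  "rows": [
    {"xyz":[-0.052,-0.02,0.6]},
    {"xyz":[0,0,0.6]},
    {"xyz":[0,0,0.6]},
    {"xyz":[0,0,0.32]},
    {},
    {}
  ]
}}

```text
t: 2.4
tool_pos: [0.472, 0.0596, 0.0933]
tcp_rot: [0.148, 0.989, 0.0, 0.001]
contact_force: [-0.2, 0.2, 0.1]
width: 0.0883
gripper_force: 0.0
```

Run:
```python
from plant import manip, grab_frame
import cv2,numpy as np
a=grab_frame("scene"); b=grab_frame("top")
c=np.hstack([cv2.resize(a["frame"][130:260,290:430],None,fx=2.8,fy=2.8),cv2.resize(b["frame"][140:270,340:480],None,fx=2.8,fy=2.8)])
cv2.imwrite("pics/knob.png",c[:,:,::-1])
```

```text
(no output)
```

View pics/knob.png

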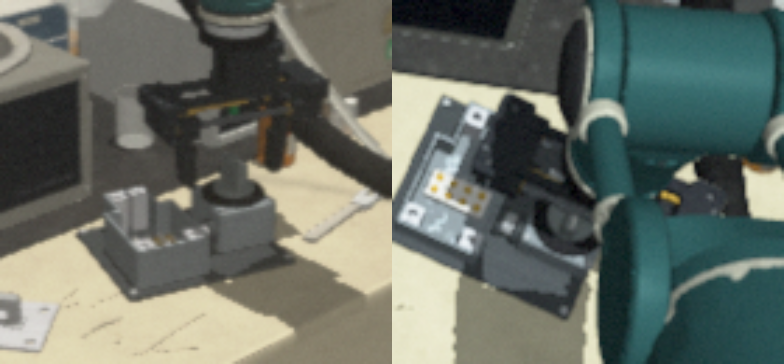

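The fingers straddle the knob bar, which sits at about (235,175) in the left half, well clear of the box. Closing.

Scaled: 0.002 m is 0.04.

Call:
{"fn": "jog_arm", "kwargs": {
  "rows": [
    {"xyz":[0,0,0.04]},
    {},
    {},
    {},
    {},
    {},
    {},
    {}
  ],
  "finger_gap": 0.0,
  "squeeze": 30
}}

```text
t: 3.3
tool_pos: [0.4707, 0.0591, 0.0897]
tcp_rot: [0.149, 0.989, -0.0, -0.0]
contact_force: [0.0, 0.0, 0.7]
width: 0.0259
gripper_force: 0.0
```

```bash
python3 go.py .4698 .0591 .091 1.271
```

```text
d tool [ 0.0009 -0.0003 -0.0013] rot [-0.     -0.0001  0.0009] pos [0.4707 0.0591 0.0897] w 0.02588662297935937 F [0.0289 0.0205 0.6667] [-0.015   0.0132 -0.0083] j [ 0.0724  0.0591  2.18    0.      0.9026 -1.1996] t 3.3
```

Call:
{"fn": "jog_arm", "kwargs": {
  "rows": [
    {},
    {},
    {},
    {}
  ]
}}

```text
t: 3.7
tool_pos: [0.4705, 0.0584, 0.0897]
tcp_rot: [0.148, 0.989, -0.001, -0.0]
contact_force: [-0.6, -5.5, 1.9]
width: 0.0137
gripper_force: 30.0
```

```bash
python3 go.py .4698 .0591 .091 1.271
```

```text
d tool [ 0.0008  0.0005 -0.0013] rot [-0.0016 -0.0002  0.0017] pos [0.4705 0.0584 0.0897] w 0.013682521358093096 F [-0.6317 -5.4839  1.8672] [-0.8005  0.1759  0.1724] j [ 0.0718  0.059   2.1802 -0.0018  0.9032 -1.1998] t 3.7
```

Scaled: -0.001 m is -0.02, 0.1 rad / 3.1416 = 0.0318.

Call:
{"fn": "jog_arm", "kwargs": {
  "rows": [
    {"xyz":[0,-0.02,0],"turn_vec":[0,0,0.0318]},
    {"turn_vec":[0,0,0.0318]},
    {"turn_vec":[0,0,0.0318]},
    {"turn_vec":[0,0,0.0318]},
    {"turn_vec":[0,0,0.0318]},
    {"turn_vec":[0,0,0.0318]},
    {"turn_vec":[0,0,0.0318]},
    {"turn_vec":[0,0,0.0318]},
    {"turn_vec":[0,0,0.0318]},
    {}
  ]
}}

```text
t: 4.7
tool_pos: [0.4687, 0.0564, 0.0896]
tcp_rot: [0.565, 0.825, -0.002, -0.001]
contact_force: [-6.1, -9.0, 6.9]
width: 0.0138
gripper_force: 30.0
```

```bash
python3 go.py .4698 .0591 .091 1.271
```

```text
d tool [ 0.0021  0.002  -0.0014] rot [-0.0053 -0.0008 -0.9007] pos [0.4687 0.0564 0.0896] w 0.013777846153498974 F [-6.1296 -9.0496  6.9219] [-1.5771  0.9604 -0.0274] j [ 0.069   0.0575  2.1818 -0.0037  0.9065 -0.299 ] t 4.7
```

Scaled: 0.08 rad / 3.1416 = 0.0255.

Call:
{"fn": "jog_arm", "kwargs": {
  "rows": [
    {"turn_vec":[0,0,0.0255]},
    {"turn_vec":[0,0,0.0255]},
    {},
    {}
  ]
}}

```text
t: 5.1
tool_pos: [0.4683, 0.0563, 0.0896]
tcp_rot: [0.628, 0.778, -0.003, -0.001]
contact_force: [-6.5, -9.8, 8.8]
width: 0.0138
gripper_force: 30.0
```

```bash
python3 go.py .4698 .0591 .091 1.271
```

```text
d tool [ 0.0024  0.002  -0.0014] rot [-0.0063 -0.0009 -1.0586] pos [0.4683 0.0563 0.0896] w 0.013758332935352243 F [-6.4559 -9.7552  8.7826] [-1.6096  1.0886 -0.0764] j [ 0.0689  0.0573  2.182  -0.0039  0.9075 -0.1411] t 5.1
```

Call:
{"fn": "jog_arm", "kwargs": {
  "rows": [
    {},
    {},
    {},
    {},
    {},
    {},
    {},
    {}
  ],
  "finger_gap": 0.088
}}

```text
t: 5.9
tool_pos: [0.4704, 0.0582, 0.0897]
tcp_rot: [0.628, 0.778, 0.0, -0.0]
contact_force: [0.6, 0.1, 0.3]
width: 0.0758
gripper_force: 0.0
```

Call:
{"fn": "jog_arm", "kwargs": {
  "rows": [
    {},
    {},
    {"xyz":[0,0,-0.6]},
    {"xyz":[0,0,-0.8]},
    {"xyz":[0,0,-0.8]},
    {}
  ]
}}

```text
t: 6.5
tool_pos: [0.4746, 0.0585, 0.2061]
tcp_rot: [0.628, 0.778, 0.004, 0.004]
contact_force: [-0.3, 0.2, 1.0]
width: 0.088
gripper_force: 0.0
```

```bash
python3 go.py .4983 .3556 .15 -.868
```

Run:
```python
from h import *
T=load("top0.npz"); print(plane(T,(300,149),0),plane(T,(380,157),0))
```

```text
d tool [0.2856 0.085  0.0567] rot [ 0.0113 -0.0048  1.08  ] pos [0.4746 0.0585 0.2061] w 0.08796920563227535 F [-0.2833  0.2299  0.9798] [-0.0312  0.0169 -0.0738] j [ 0.0705 -0.0811  2.0769  0.0001  1.1341 -0.1415] t 6.5
[0.62903206 0.35058594 0.        ] [0.63917364 0.1317714  0.        ]
```

Scaled: 0.0408 m is 0.816, 0.0121 m is 0.242, 0.135 rad / 3.1416 = 0.043.

Call:
{"fn": "jog_arm", "kwargs": {
  "rows": [
    {"xyz":[0.816,0.242,0]},
    {"xyz":[0.816,0.242,0]},
    {"xyz":[0.816,0.242,0]},
    {"xyz":[0.816,0.242,0]},
    {"xyz":[0.816,0.242,0]},
    {"xyz":[0.816,0.242,0]},
    {"xyz":[0.816,0.242,0]},
    {"turn_vec":[0,0,0.043]},
    {"turn_vec":[0,0,0.043]},
    {"turn_vec":[0,0,0.043]}
  ]
}}

```text
t: 7.5
tool_pos: [0.4925, 0.3556, 0.1983]
tcp_rot: [0.773, 0.634, -0.001, -0.0]
contact_force: [0.1, -0.1, -0.2]
width: 0.0879
gripper_force: 0.0
```

Call:
{"fn": "jog_arm", "kwargs": {
  "rows": [
    {"xyz":[0,0,0.2],"turn_vec":[0,0,0.043]},
    {"xyz":[0,0,0.2],"turn_vec":[0,0,0.043]},
    {"xyz":[0,0,0.2],"turn_vec":[0,0,0.043]},
    {"xyz":[0,0,0.2],"turn_vec":[0,0,0.043]},
    {"xyz":[0,0,0.2],"turn_vec":[0,0,0.043]},
    {},
    {}
  ]
}}

```text
t: 8.2
tool_pos: [0.4927, 0.3549, 0.1489]
tcp_rot: [0.938, 0.346, -0.001, 0.0]
contact_force: [0.1, 0.8, 0.3]
width: 0.0882
gripper_force: 0.0
```

```bash
python3 go.py .4983 .3556 .029 -.868
```

Run:
```python
from plant import manip, grab_frame
import cv2,numpy as np
for n in("scene","top"): np.savez(n+"1.npz",**grab_frame(n))
a=np.load("top1.npz")["frame"]; b=np.load("scene1.npz")["frame"]
c=np.hstack([cv2.resize(b[170:260,240:410],(400,212)),cv2.resize(a[140:260,260:440],(400,267))[:212]])
c=np.vstack([cv2.resize(b[160:265,235:410],(790,474))])
c=np.vstack([c[:300],cv2.resize(a[150:265,240:545],(790,298))])
cv2.imwrite("pics/cov.png",c[:,:,::-1])
```

```text
d tool [0.0049 0.0031 0.1199] rot [-0.0002  0.0015  0.0032] pos [0.4927 0.3549 0.1489] w 0.08820283475439851 F [0.1252 0.7855 0.2662] [-0.0203  0.1327 -0.0326] j [0.5832 0.2273 1.8593 0.     1.0566 1.448 ] t 8.2
```

View pics/cov.png

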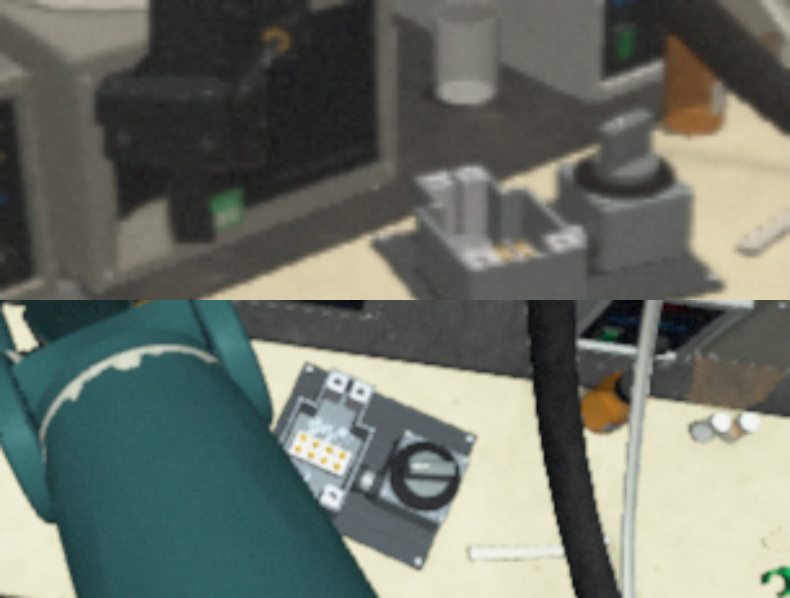

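The knob's bar now lies across the image at about (430,470) in the top part, at yaw ≈ -1.5 rad, so it is off. The white mark faces the box. I'll descend on the handle and grip.

Scaled: 0.03 m is 0.6, 0.02 m is 0.4.

Call:
{"fn": "jog_arm", "kwargs": {
  "rows": [
    {"xyz":[0.1,0.06,0.6]},
    {"xyz":[0,0,0.6]},
    {"xyz":[0,0,0.6]},
    {"xyz":[0,0,0.4]},
    {"xyz":[0,0,0.18]},
    {},
    {}
  ]
}}

```text
t: 9.0
tool_pos: [0.4998, 0.3567, 0.0319]
tcp_rot: [0.939, 0.344, 0.001, -0.0]
contact_force: [-0.8, 0.4, 0.8]
width: 0.0881
gripper_force: 0.0
```

```bash
python3 go.py .4983 .3556 .029 -.868
```

```text
d tool [-0.0019 -0.0001  0.0029] rot [ 0.0002 -0.0019  0.0005] pos [0.4998 0.3567 0.0319] w 0.08812256247273134 F [-0.7539  0.3558  0.776 ] [-0.0466  0.1318 -0.0042] j [ 0.5793  0.3769  1.9146 -0.      0.8482  1.4468] t 9.0
```

Scaled: 0.003 m is 0.06, -0.002 m is -0.04.

Call:
{"fn": "jog_arm", "kwargs": {
  "rows": [
    {"xyz":[-0.04,0,0.06]},
    {},
    {},
    {},
    {},
    {},
    {},
    {},
    {},
    {}
  ],
  "finger_gap": 0,
  "squeeze": 40
}}

```text
t: 10.0
tool_pos: [0.4973, 0.3549, 0.0277]
tcp_rot: [0.939, 0.344, -0.0, -0.0]
contact_force: [-0.7, 0.2, -1.5]
width: 0.0115
gripper_force: 40.0
```

Call:
{"fn": "jog_arm", "kwargs": {
  "rows": [
    {},
    {},
    {}
  ]
}}

```text
t: 10.3
tool_pos: [0.4974, 0.3548, 0.0277]
tcp_rot: [0.939, 0.344, -0.0, 0.0]
contact_force: [0.2, 0.6, -0.7]
width: 0.0116
gripper_force: 40.0
```

```bash
python3 go.py .4983 .3556 .029 -.868
```

```text
d tool [ 0.0012  0.     -0.0013] rot [-0.      0.0001 -0.    ] pos [0.4974 0.3548 0.0277] w 0.011559275943907226 F [ 0.1846  0.5831 -0.7013] [-0.0515  0.1384  0.0257] j [0.5789 0.379  1.9216 0.     0.841  1.4469] t 10.3
```

Scaled: -0.03 m is -0.6, -0.02 m is -0.4.

Call:
{"fn": "jog_arm", "kwargs": {
  "rows": [
    {"xyz":[0,0,-0.2]},
    {"xyz":[0,0,-0.4]},
    {"xyz":[0,0,-0.6]},
    {"xyz":[0,0,-0.6]},
    {"xyz":[0,0,-0.6]},
    {},
    {},
    {}
  ]
}}

```text
t: 11.1
tool_pos: [0.496, 0.3539, 0.1454]
tcp_rot: [0.939, 0.344, -0.002, 0.0]
contact_force: [-0.9, -0.1, -4.0]
width: 0.0116
gripper_force: 40.0
```

```bash
python3 go.py .4901 .1572 .13 -1.847
```

```text
d tool [-0.1315  0.1463  0.0159] rot [0.0015 0.0037 0.9789] pos [0.496  0.3539 0.1454] w 0.011591006182160746 F [-0.8574 -0.0935 -3.9586] [-0.1285  0.1475 -0.0563] j [ 0.5789  0.2357  1.8559 -0.      1.0539  1.447 ] t 11.1
```

Scaled: 0.024 m is 0.48, -0.022 m is -0.44, 0.1 rad / 3.1416 = 0.0318.

Call:
{"fn": "jog_arm", "kwargs": {
  "rows": [
    {"xyz":[-0.32,0.36,0]},
    {"xyz":[-0.44,0.48,0]},
    {"xyz":[-0.44,0.48,0]},
    {"xyz":[-0.44,0.48,0]},
    {"xyz":[-0.44,0.48,0]},
    {"xyz":[-0.34,0.4,0]},
    {"xyz":[-0.21,0.246,0]},
    {"turn_vec":[0,0,0.0318]},
    {"turn_vec":[0,0,0.0318]},
    {"turn_vec":[0,0,0.0318]}
  ]
}}

```text
t: 12.1
tool_pos: [0.4907, 0.158, 0.1462]
tcp_rot: [0.98, 0.198, -0.001, -0.0]
contact_force: [0.5, 0.2, -3.0]
width: 0.0115
gripper_force: 40.0
```

Call:
{"fn": "jog_arm", "kwargs": {
  "rows": [
    {"turn_vec":[0,0,0.0318]},
    {"turn_vec":[0,0,0.0318]},
    {"turn_vec":[0,0,0.0318]},
    {"turn_vec":[0,0,0.0318]},
    {"turn_vec":[0,0,0.0318]},
    {"turn_vec":[0,0,0.0318]},
    {"turn_vec":[0,0,0.0255]},
    {},
    {},
    {}
  ]
}}

```text
t: 13.1
tool_pos: [0.4913, 0.1583, 0.1471]
tcp_rot: [0.991, -0.137, -0.0, 0.0]
contact_force: [-0.6, 0.3, -2.3]
width: 0.0115
gripper_force: 40.0
```

```bash
python3 go.py .4901 .1572 .0887 -1.847
```

```text
d tool [-0.0008  0.0013  0.0584] rot [0.0004 0.0009 0.0004] pos [0.4913 0.1583 0.1471] w 0.01147733697467727 F [-0.5704  0.2687 -2.2531] [ 0.0034  0.1439 -0.0532] j [0.2633 0.0629 2.0521 0.0001 1.0275 2.1098] t 13.1
```

Scaled: 0.02 m is 0.4, 0.01 m is 0.2.

Call:
{"fn": "jog_arm", "kwargs": {
  "rows": [
    {"xyz":[-0.02,0.026,0.4]},
    {"xyz":[0,0,0.4]},
    {"xyz":[0,0,0.2]},
    {"xyz":[0,0,0.08]},
    {},
    {},
    {},
    {}
  ]
}}

```text
t: 13.9
tool_pos: [0.491, 0.1574, 0.0946]
tcp_rot: [0.99, -0.138, 0.001, -0.0]
contact_force: [0.4, -0.3, -3.5]
width: 0.0116
gripper_force: 40.0
```

```bash
python3 go.py .4901 .1572 .0887 -1.847
```

Run:
```python
from plant import manip, grab_frame
import cv2,numpy as np
for n in("scene","top"): np.savez(n+"2.npz",**grab_frame(n))
a=np.load("top2.npz")["frame"]; b=np.load("scene2.npz")["frame"]
c=np.vstack([cv2.resize(b[180:240,300:416],(696,360),interpolation=2),cv2.resize(a[165:265,330:513],(696,240))[:238]])
cv2.imwrite("pics/hov.png",c[:,:,::-1])
```

```text
d tool [-0.0008  0.0004  0.0059] rot [-0.0009 -0.0014 -0.001 ] pos [0.491  0.1574 0.0946] w 0.011643535322124783 F [ 0.3716 -0.2897 -3.5376] [0.0664 0.1834 0.0038] j [0.2619 0.1265 2.0944 0.     0.919  2.1099] t 13.9
```

View pics/hov.png

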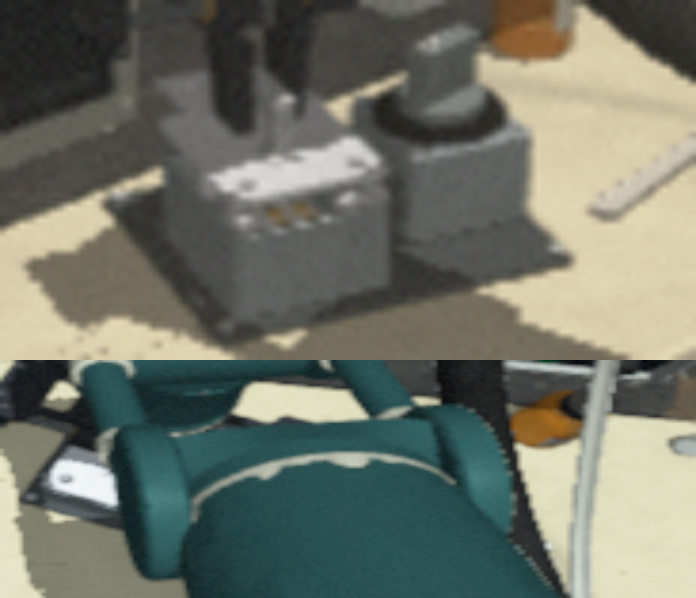

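The picture shows the cover level over the box. Its near holes are at scene (341.2,210.8) and (359.2,206.7), and hole a is at top (347.1,214.2). Next I measure the offset from the box holes.

Create m4.py:
```python
from h import *
import sys
np.set_printoptions(precision=4,suppress=True)
n=sys.argv[1]; T,S=load(f"top{n}.npz"),load(f"scene{n}.npz")
ta=blob(T,(347.1-.3,214.2-.3)); ta=blob(T,ta,r=1); 
sa=blob(S,(340.8,210.4)); sa=blob(S,sa,r=1); sb=blob(S,(358.8,206.3)); sb=blob(S,sb,r=1); bias=np.array([.47,.27])
print("px",ta,sa,sb)
p,e=tri(T,ta,S,sa-bias); print("hole a (top face)",p,e)
box=np.array([(.4538,.1968),(.4386,.1418)]) # measured
y=-.2758;c,s=np.cos(y),np.sin(y);box=np.array([.497,.1553])+H[:2]@np.array([[c,s],[-s,c]]); print("box fit",box)
for z in (.066,.069,.072):
    A,B=plane(S,sa-bias,z)[:2],plane(S,sb-bias,z)[:2]; print(z,"scene a,b",A,B,"off",A-box[0],B-box[1],"len",np.linalg.norm(A-B),"yaw",np.arctan2(*(A-B)[::-1])-np.pi/2,"top a off",plane(T,ta,z)[:2]-box[0])
```

```bash
python3 m4.py 2
```

```text
px [347.2364 214.7034] [339.7995 212.4833] [359.8879 207.4286]
hole a (top face) [0.4546 0.1984 0.0637] 0.004307367417210696
box fit [[0.4536 0.1967]
 [0.4384 0.1428]]
0.066 scene a,b [0.4534 0.2021] [0.4392 0.14  ] off [-0.0002  0.0055] [ 0.0008 -0.0028] len 0.06376995356804709 yaw -0.22394890875252038 top a off [-0.0011  0.0002]
0.069 scene a,b [0.4493 0.2056] [0.4352 0.1437] off [-0.0044  0.0089] [-0.0032  0.0009] len 0.06343371645460269 yaw -0.22394890875252127 top a off [-0.0018  0.0002]
0.072 scene a,b [0.4451 0.209 ] [0.4311 0.1475] off [-0.0085  0.0123] [-0.0073  0.0047] len 0.0630974793411584 yaw -0.22394890875252194 top a off [-0.0024  0.0002]
```

Scaled: 0.0045 m is 0.09, -0.0008 m is -0.016.

Call:
{"fn": "jog_arm", "kwargs": {
  "rows": [
    {"xyz":[-0.016,0,0.09]},
    {},
    {},
    {},
    {}
  ]
}}

```text
t: 14.5
tool_pos: [0.4896, 0.1575, 0.0892]
tcp_rot: [0.99, -0.138, 0.0, -0.0]
contact_force: [-0.5, -0.7, -2.1]
width: 0.0114
gripper_force: 40.0
```

```bash
python3 go.py .4901 .1572 .0887 -1.847
```

Run:
```python
from plant import manip, grab_frame
import cv2,numpy as np
for n in("scene","top"): np.savez(n+"3.npz",**grab_frame(n))
a=np.load("top3.npz")["frame"]; b=np.load("scene3.npz")["frame"]
c=np.hstack([cv2.resize(b[195:235,322:372],(600,480),interpolation=0),cv2.resize(a[200:240,334:350],(192,480),interpolation=0)])
cv2.imwrite("pics/hov2.png",c[:,:,::-1])
```

```text
d tool [0.0006 0.0001 0.0005] rot [-0.    -0.    -0.001] pos [0.4896 0.1575 0.0892] w 0.011363958357008874 F [-0.4902 -0.7204 -2.1496] [-0.01    0.1383  0.0302] j [ 0.2628  0.1325  2.0995 -0.      0.9095  2.1108] t 14.5
```

View pics/hov2.png

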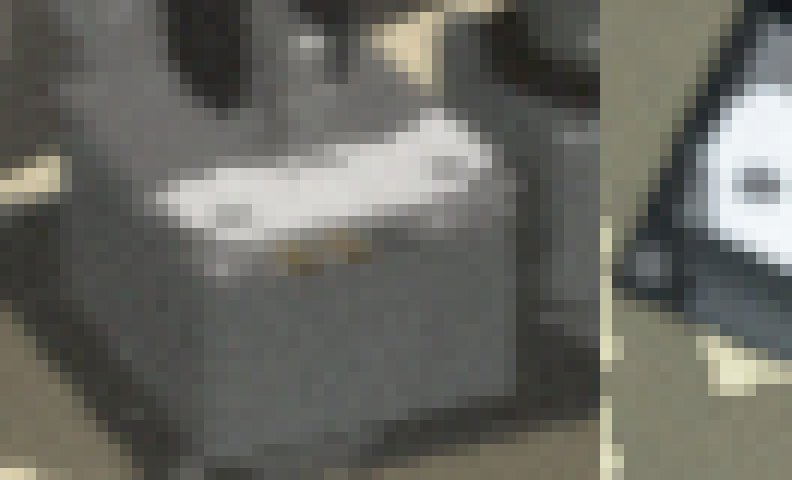

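The scene-view holes are at (341.1,212.3) and (358.8,208.4), and top-view hole a is at (346.8,214.75).

Create m5.py:
```python
from h import *
np.set_printoptions(precision=4,suppress=True)
T,S=load("top3.npz"),load("scene3.npz"); bias=np.array([.47,.27])
ta=blob(T,(346.8,214.75),r=2); sa=blob(S,(341.1,212.3),r=1); sb=blob(S,(358.8,208.4),r=1); print(ta,sa,sb)
y=-.2758;c,s=np.cos(y),np.sin(y);box=np.array([.497,.1553])+H[:2]@np.array([[c,s],[-s,c]])
print(tri(T,ta,S,sa-bias),"box",box)
print("ideal px (underside 61): top",proj(T,[*box[0],.065]),"scene",proj(S,[[*b,.065] for b in box])+bias)
for z in(.064,.066,.068):
    A,B=plane(S,sa-bias,z)[:2],plane(S,sb-bias,z)[:2]; print(z,A-box[0],B-box[1],np.linalg.norm(A-B),np.arctan2(*(A-B)[::-1])-np.pi/2,"top",plane(T,ta,z)[:2]-box[0])
```

```bash
python3 m5.py
```

```text
[346.7468 214.8354] [340.7246 212.7011] [359.1013 208.7388]
(array([0.4529, 0.1984, 0.0641]), np.float64(0.001228986508819123)) box [[0.4536 0.1967]
 [0.4384 0.1428]]
ideal px (underside 61): top [[347.3581 214.3658]] scene [[341.2496 212.1472]
 [359.3377 208.158 ]]
0.064 [-0.0001  0.002 ] [-0.0008  0.0016] 0.05659640516448824 -0.284861716280957 top [-0.0012  0.0013]
0.066 [-0.0028  0.0043] [-0.0034  0.0041] 0.056398159717471724 -0.28486171628095813 top [-0.0016  0.0013]
0.068 [-0.0056  0.0066] [-0.0061  0.0065] 0.05619991427045532 -0.2848617162809586 top [-0.002   0.0013]
```

Careful with the scale: shifts go in shares of 50 mm and turns go in shares of pi rad. That gives: 0.001 m is 0.02, 0.0007 m is 0.014.

Call:
{"fn": "jog_arm", "kwargs": {
  "rows": [
    {"xyz":[0.02,0.014,0]},
    {},
    {},
    {},
    {},
    {},
    {}
  ]
}}

```text
t: 15.3
tool_pos: [0.4903, 0.1565, 0.0892]
tcp_rot: [0.99, -0.138, 0.0, 0.0]
contact_force: [-0.4, -0.1, -2.5]
width: 0.0113
gripper_force: 40.0
```

```bash
python3 go.py .4904 .1565 .0887 -1.847
```

Run:
```python
from plant import manip, grab_frame
import numpy as np
for n in("scene","top"): np.savez(n+"3.npz",**grab_frame(n))
```

```bash
python3 m5.py
```

```text
d tool [ 0.0001 -0.      0.0005] rot [ 0.    -0.    -0.001] pos [0.4903 0.1565 0.0892] w 0.011337981125900762 F [-0.3733 -0.0828 -2.4725] [0.082  0.1246 0.0086] j [ 0.2606  0.1333  2.0987 -0.      0.9096  2.1086] t 15.3
[347.0397 214.8012] [340.8352 212.6688] [359.2343 208.7565]
(array([0.4532, 0.1977, 0.0638]), np.float64(0.0012934709346468834)) box [[0.4536 0.1967]
 [0.4384 0.1428]]
ideal px (underside 61): top [[347.3581 214.3658]] scene [[341.2496 212.1472]
 [359.3377 208.158 ]]
0.064 [-0.0002  0.0016] [-0.0011  0.0014] 0.05653862054203395 -0.28997687949364725 top [-0.001   0.0006]
0.066 [-0.0029  0.0039] [-0.0038  0.0038] 0.05634057750254264 -0.2899768794936495 top [-0.0014  0.0006]
0.068 [-0.0057  0.0062] [-0.0065  0.0063] 0.05614253446305145 -0.2899768794936448 top [-0.0019  0.0006]
```

Scaled: 0.0008 m is 0.016, 0.0002 m is 0.004.

Call:
{"fn": "jog_arm", "kwargs": {
  "rows": [
    {"xyz":[0.016,0.004,0]},
    {},
    {},
    {},
    {},
    {},
    {},
    {}
  ]
}}

```text
t: 16.2
tool_pos: [0.491, 0.1561, 0.0892]
tcp_rot: [0.99, -0.138, 0.0, 0.0]
contact_force: [-0.0, 0.3, -3.0]
width: 0.0111
gripper_force: 40.0
```

```bash
python3 -c "
from plant import manip, grab_frame
print(manip.hand_in())"
```

```text
the job is handed in; nothing more can be done
None
```

I handed the job in at 16.2 s with the knob turned off and the cover held level about 10 mm above the box; the two near-side holes measured within about 2 mm of their threaded holes. The far-side pair was hidden from the cameras, and the hand-in returned no verdict.

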